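# Shut and bolt the chisel box

## Robot

A 6-joint arm with a two-finger parallel gripper is mounted at the origin on the work surface. World frame = base frame: x ahead of the robot, y to its left, z up, the work surface at z = 0. Lengths are in m, angles in rad, forces in N, time in s.
With the tool pointing down it reaches from about 0.25 to 0.725 m from the base axis. Payload 9.7 kg.
Tool frame: the origin (TCP) lies midway between the tips of the shut fingers; the grasp point (between the pads) lies 19 mm behind it; z points along the fingers, y is the line along which they close (so a half turn about z gives the same grasp; the last joint's range is limited). The gripper opens to 85 mm and grips with 20 to 120 N. Pads are 22 mm wide; open, the fingers measure 114 mm over their backs; the gripper's body (76 mm by 85 mm) begins 54 mm behind the grasp point. The pads swing forward as they close: fully open they stand 13 mm farther back than shut.
Start: joints at [-1.339, 0.087, 0.176, 1.66, 0, 1.571], TCP at [0.126, -0.535, 0.231] pointing down, gripper open.
Joint ranges: [-3.13, 3.13], [-0.85, 1.81], [-1.15, 1.24], [-2.2, 2.28], [-1.44, 1.52], [-3.14, 3.14]. Speed limits (rad/s): [2.22, 2.22, 2.57, 3.14, 3.14, 3.14].

## Interface

Orientations are given as a unit quaternion [w, x, y, z].
In Python, from bench import bot gives the robot as it stands. The module is installed in compiled form; this text tells all that it offers.
- The arm moves only by the tool drive_tool, never from a script. Its argument "targets" is a list that holds one entry, the list of rows, each a list of 6 numbers: the shift along the tool's x, y, z in mm, then the turn, a rotation vector about the tool's x, y, z in rad. In form: [[[x, y, z, rx, ry, rz], ...]]. A call has 1 to 5 rows; each row shifts and turns the commanded pose from where the row before left it, along the tool's axes as they then stand; what a row does not reach is not made up. A row lasts 1/8 s, in which the tool goes at most 62.5 mm and 10.7 degrees, less where a joint would pass 70% of its speed; a pose out of reach is approached as far as the arm can. A call with a gripper value outside its range is refused whole. "grip" is the opening in per cent of the stroke, from 0 (shut) to 100 (fully open), set as the call begins (left out, the last holds). The fingers move at their own pace and stop on an object; "force" is the grip in N (left out, the last holds). Time passes only in rows, so rows that do not move let the fingers close. It gives the time, the measured TCP pose, the force, the opening and the grip force at its end, in the units of the state.
- bot.get_state(): the state, without advancing time (a new reading comes with each control period).
- bot.read_camera(name): name is "scene" or "top"; returns the picture (480x640x3 uint8, blue, green, red); there is no depth.
- bot.calibration(name): a dict with "fx", "fy", "cx", "cy" (pixels), "D" ([k1, k2, p1, p2, k3] as OpenCV has them; the pictures are not rectified), "extrinsics" (4x4, takes a point from world to camera coordinates). Camera axes: x right, y up, looking along -z (the intrinsics and any distortion apply to the point x, -y, -z); pixel columns grow to the right and rows downward; lengths in m; the calibration is good to about 2 mm. A picture is of the moment at which its call begins. calibration takes no time and is no camera call.
- bot.finish_job(): hands the job in; it is judged then, once.
Trained networks look in the newest picture that a camera, given by its name, has taken for a name from the list of things; names that differ only in an ending like _2 or _b are one class to them, and where a whole thing is asked for, a point or a joint stands for the part that bears it (a point fixed in the world has none). Each returns a list of dicts, best first, with "conf" (0 to 1); they miss things now and then, are a little off and sometimes report something else, mostly with a low value. They report only what shows in the picture. A call takes as long as a camera call.
- bot.regions_of(camera, target): "mask" (480x640 bool, what is visible of it) and "box" ([left, top, right, bottom] in pixels, round what is visible of it).
- bot.pinpoint(camera, target): "uv" ([column, row] in pixels: a listed point, or the origin of a listed thing).
The state is a dict: "clock": time; "joint_pos": joint angles; "joint_vel": joint speeds; "joint_efforts": joint torques, N m; "ee_pos": TCP position; "ee_rot": TCP orientation; "ft_force": force on the tool from outside, world axes, zero at the start; "moment": the same for the moment, N m; "gripper_width": finger opening in m; "grasp_force": force on a finger pad.
Only numpy, scipy, OpenCV 4.12 (cv2) and the standard library are available. Lean on these libraries where they do the work, as an engineer would, in place of code of your own. Each camera call takes 0.05 s, during which the arm holds its last target. There are 200 camera calls.

## Task

Push the sliding lid of the chisel box shut by its dark wooden cleat, until it stops. Then press the yellow spring catch down with one fingertip and keep it down while the other fingertip pushes the red tab, sliding the steel bolt fully home into the staple on the lid; let go, so that the catch springs all the way up again behind the bolt. Only push and press: lift nothing, and leave the tape roll, sanding block, tools, bottles and mug where they are.

Things in the scene. Friction and masses are not known exactly. Their poses are not given: they have to be found in the camera images.
- tool_box: the wooden chisel box, 240 (x) x 364 (y) mm, fixed to the bench; origin on the bench under its middle; z up. At yaw 0 its x points away from the robot and y to the robot's left. Its right half (y < 0) is a fixed deck, top 86 mm above the bench, that carries the bolt and the catch on a steel plate; over its left half (y > 0) runs the sliding lid. All box coordinates below are in this frame, heights above the bench
- slide_lid (a joint): how far the lid stands open (m): 0 shut against its stop, up to 0.07. It opens towards the box's -x, so it is shut by pushing it towards +x. Stiff-running, about 2.5 N; it stays where it is left. Lid board 240 x 168 x 10 mm, top at 86 mm
- lid_cleat (a point): middle of the top of the dark wooden cleat on the lid (18 mm along x, 80 mm along y, 30 mm tall, from 86 to 116 mm height). In the box frame it lies at x = 30 mm minus the lid's opening, y = 95 mm. Push its -x face. The lid also carries a steel staple 14 mm long (20 mm wide mouth, top at 116 mm), which stands at x = -30, y = 14 mm of the box when the lid is shut; it lines up with the bolt only when the lid is within about 4 mm of shut
- bolt (a joint): slide of the steel bolt (m): 0 drawn back, 0.036 fully home in the staple on the lid (hard stop at 0.0365). Moves along the box's +y at 3 N. It has teeth every 12 mm in which the catch's pin engages: with the catch up it is locked (2.5 mm of play), with the catch at least 7 mm down it slides freely; a catch let up partway drops into a tooth gap and stops it. It needs no holding when left
- tab_top (a point): middle of the top (150 mm height) of the upright red tab standing on the bolt, 28 (x) x 10 (y) x 43 mm, from 107 to 150 mm height, turned as the box: box x = -30 mm, y = -100 mm plus the bolt's slide. Push its -y face. The bolt bar beneath it, 12 mm wide, has its top at 107 mm and runs 50 mm towards -y from the tab's middle; nothing on the bolt's line behind the tab stands higher
- catch (a joint): how far the yellow spring catch is pressed (m): 0 up, 0.012 fully down; goes straight down wherever the pad is pressed, springs back. 3 N to start, 8 N fully down
- catch_top (a point): middle of the top face of the yellow pad of the catch: a flat bar 24 (x) x 95 (y) x 7 mm, parallel to the bolt, at box x = 25 mm, y = -155 to -60 mm; the top is 129 mm high when up, 117 mm when fully down. Its middle line is 55 mm from that of the tab (29 mm clear between pad and tab). Nothing stands on or beside it above 111 mm except the tab, so a fingertip can glide along it
- tape_roll: bystander: roll of tape, 56 mm across, 24 mm tall, on the far corner of the deck; origin under its middle
- sanding_block: bystander: cork sanding block 40 x 70 x 22 mm on the near part of the deck; origin under its middle
- mallet: bystander: turned wooden mallet standing on its head, 92 mm across, 235 mm tall, left of the box; origin under its middle
- chisel_red: bystander: chisel with a red handle, 230 mm long along its x, lying right of the box
- bottle_a: bystander: brown glass bottle, 62 mm across, 220 mm tall, beyond the box; origin under its middle
- bottle_b: bystander: brown glass bottle, 62 mm across, 220 mm tall, on the right of the bench
- mug: bystander: blue mug, 80 mm across, 90 mm tall, on the left of the bench

How it is judged:
By the outcome, as a careful person would: the job done as asked, in the order asked, and still so for the second after the job is handed in, with the robot touching nothing.
It also fails if it takes over 48 s, if anything falls off the work surface, if the arm or the gripper's body presses on something with over 40 N, if the wrist force passes 120 N, or if a joint passes its speed limit or range.

## Working session

There is one attempt and no reset: what is moved stays moved. The work goes in short steps, Python scripts to look and compute and a tool call to move; the robot and the scene stay as the last step left them, time stands still between calls to the robot, and variables do not carry over. Pictures are saved under pics/ and viewed, at most 10 in all, crops included, and the job is handed in when it is done.

Besides the shell and the picture viewer there is one more tool, called after "Emit:" as name(argument=value, ...) on one line, values as JSON. drive_tool: Moves the arm, as the interface text tells. Its arguments: {"type":"object","properties":{"targets":{"type":"array"},"grip":{"type":"number"},"force":{"type":"number"}},"required":["targets"]}

```bash
mkdir -p pics; cat > h.py <<'E'
import numpy as np, cv2
from bench import bot
from scipy.optimize import least_squares
from scipy.spatial.transform import Rotation as R
def proj(n,P):
    c=bot.calibration(n);E=np.array(c["extrinsics"]);P=np.atleast_2d(P)
    q=P@E[:3,:3].T+E[:3,3];q=q*[1,-1,-1]
    K=np.array([[c["fx"],0,c["cx"]],[0,c["fy"],c["cy"]],[0,0,1]])
    return cv2.projectPoints(q,np.zeros(3),np.zeros(3),K,np.array(c["D"],float))[0][:,0]
def tri(obs):
    r=least_squares(lambda p:np.concatenate([proj(n,p)[0]-uv for n,uv in obs]),[0.5,0,0.1])
    return r.x,np.abs(r.fun).max()
def pix(n,uv,z):
    return np.append(least_squares(lambda p:proj(n,[p[0],p[1],z])[0]-uv,[0.5,0]).x,z)
def st():
    s=bot.get_state();print(s["clock"],np.round(s["ee_pos"],4),np.round(s["ee_rot"],4),np.round(s["ft_force"],1),s["gripper_width"]);return s
E
python3 - <<'E'
from h import *
st()
for n in("scene","top"):
    cv2.imwrite(f"pics/{n}0.png",bot.read_camera(n))
o={}
for t in("lid_cleat","tab_top","catch_top","tape_roll","sanding_block","tool_box","mallet","bottle_a","mug"):
    for n in("scene","top"):
        d=bot.pinpoint(n,t)
        if d: o[t,n]=d[0]["uv"];print(t,n,[(np.round(x["uv"],1),round(x["conf"],2)) for x in d[:2]])
    if (t,"scene") in o and (t,"top") in o: print("   ",tri([(n,np.array(o[t,n])) for n in("scene","top")]))
E
```

```text
0.0 [ 0.1263 -0.5351  0.2306] [-7.000e-04  9.933e-01  1.156e-01 -1.000e-04] [-0.6 -0.6 -0.3] 0.08495979511293644
lid_cleat scene [(array([311.9, 228.3]), 0.6)]
lid_cleat top [(array([324.4, 270.2]), 0.83), (array([158.3, 285.1]), 0.31)]
    (array([0.54770156, 0.00177485, 0.12296972]), np.float64(1.1031701988300142))
tab_top scene [(array([249.4, 234.3]), 0.67)]
tab_top top [(array([399.4, 295.4]), 0.66)]
    (array([ 0.48510175, -0.17945691,  0.14972578]), np.float64(1.154432806358244))
catch_top scene [(array([253.8, 248.5]), 0.51)]
catch_top top [(array([406.8, 274.5]), 0.91)]
    (array([ 0.5373838 , -0.20089537,  0.13711231]), np.float64(1.113298159347437))
tape_roll scene [(array([252.9, 278.2]), 0.63)]
tape_roll top [(array([417.9, 256.1]), 0.64)]
    (array([ 0.58717263, -0.24064208,  0.08498801]), np.float64(0.24794414903320217))
sanding_block scene [(array([257.5, 240.6]), 0.61)]
sanding_block top [(array([373.2, 311.7]), 0.92), (array([159.6, 289.5]), 0.45)]
    (array([ 0.44170311, -0.12358752,  0.0850897 ]), np.float64(1.0060339984765392))
tool_box scene [(array([290. , 276.7]), 0.8)]
tool_box top [(array([361.7, 272.9]), 0.77)]
    (array([ 0.54996037, -0.09766133, -0.0031045 ]), np.float64(0.70310289777467))
mallet scene [(array([383.1, 267.4]), 0.75)]
mallet top [(array([270.8, 221. ]), 0.91)]
    (array([ 0.69794794,  0.1552486 , -0.013749  ]), np.float64(1.0523627785556755))
bottle_a scene [(array([353.2, 308.7]), 0.91), (array([175.4, 340. ]), 0.83)]
bottle_a top [(array([343. , 191.5]), 0.95), (array([490.3, 268.9]), 0.69)]
    (array([ 0.77978209, -0.05236259, -0.00713786]), np.float64(1.1403937364256649))
mug scene [(array([405.4, 208.7]), 0.84)]
mug top [(array([157.5, 284.9]), 0.72)]
    (array([0.51796943, 0.46946465, 0.004976  ]), np.float64(0.8765958589949605))
```

```bash
python3 - <<'E'
import cv2
for n,(a,b,c,d) in {"scene":(190,170,200,150),"top":(270,200,200,150)}.items():
    i=cv2.imread(f"pics/{n}0.png")[b:b+d,a:a+c]
    cv2.imwrite(f"pics/{n}0c.png",cv2.resize(i,None,fx=4,fy=4,interpolation=cv2.INTER_CUBIC))
E
```

```text
(no output)
```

View pics/top0c.png

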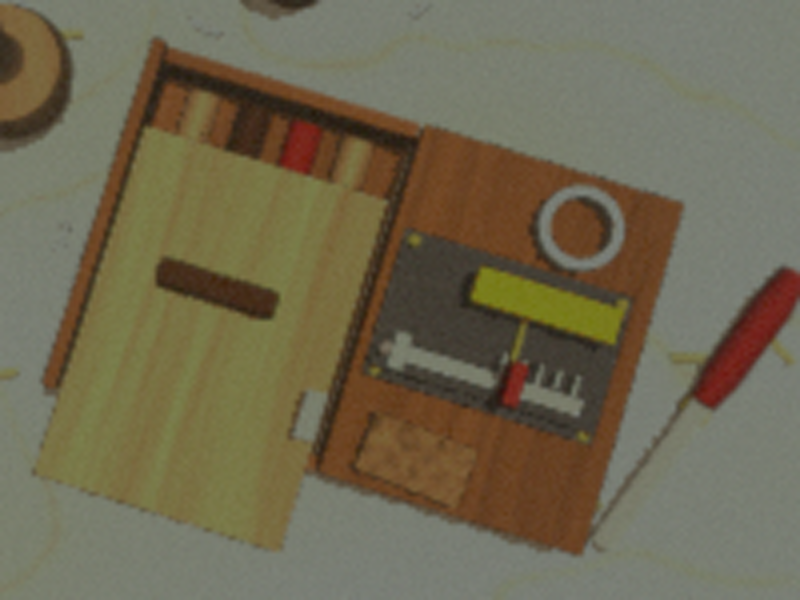

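View pics/scene0c.png

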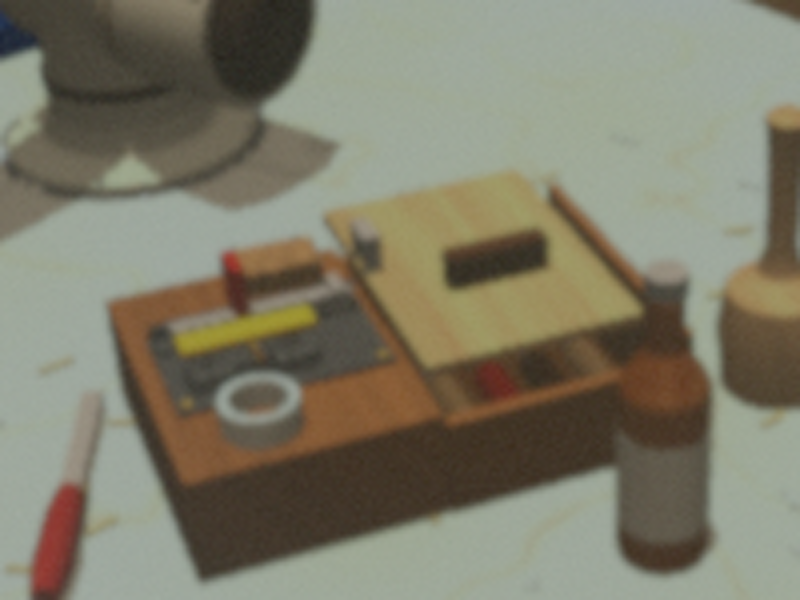

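The pictures show the box turned about -16°, the lid open by about 50-60 mm, the yellow pad at top-view (407,275), the red tab at (399,295) and the cleat at (324,270). This agrees with the networks. Next I fit the box pose from keypoints and deck corners.

```bash
python3 - <<'E'
from h import *
T=lambda u,v:(270+u/4-.4,200+v/4-.4); S=lambda u,v:(190+u/4-.4,170+v/4-.4)
obs=[("scene",(249.4,234.3),(-30,-100,150)),("top",(399.4,295.4),(-30,-100,150)),
("scene",(253.8,248.5),(25,-107.5,129)),("top",(406.8,274.5),(25,-107.5,129)),
("scene",(290,276.7),(0,0,0)),("top",(361.7,272.9),(0,0,0)),
("top",T(683,204),(120,-182,86)),("top",T(583,552),(-120,-182,86)),("top",T(425,127),(120,0,86)),("top",T(319,472),(-120,0,86)),
("scene",S(108,303),(-120,-182,86)),("scene",S(187,487),(120,-182,86)),("scene",S(443,420),(120,0,86)),
("top",(324.4,270.2),"c"),("scene",(311.9,228.3),"c")]
def f(p):
    x,y,a,o=p;r=[]
    for n,uv,b in obs:
        b=np.array((30-o*1000,95,116) if b=="c" else b)/1000
        w=R.from_euler("z",a).apply(b)+[x,y,0]
        r.append(proj(n,w)[0]-uv)
    return np.ravel(r)
q=least_squares(f,[.55,-.1,-.28,.055],loss="soft_l1",x_scale=[.01,.01,.05,.01]);print(q.x,np.degrees(q.x[2]));print(np.round(f(q.x).reshape(-1,2),1))
x,y,a,o=q.x;np.save("box.npy",q.x)
B=lambda *b:np.round(R.from_euler("z",a).apply(np.array(b)/1000)+[x,y,0],4)
print("cleat",B(30-o*1e3,95,116),"tab",B(-30,-100,150),"catch",B(25,-107.5,129))
s=bot.get_state();w=s["ee_rot"];print(R.from_quat([w[1],w[2],w[3],w[0]]).as_matrix().round(3))
E
```

```text
[ 0.54571071 -0.09435907 -0.31634898  0.05871799] -18.125461405397264
[[-1.2  0.1]
 [-0.6 -0.9]
 [-2.1  2.8]
 [ 0.   0.2]
 [-0.8 -1.9]
 [-1.6  1.1]
 [ 1.8 -0.9]
 [ 0.6  0.6]
 [-0.3 -2.5]
 [-1.  -1.4]
 [-0.7 -0.7]
 [-1.4 -0.4]
 [ 1.7 -1.3]
 [-0.4  0.6]
 [ 2.   1.6]]
cleat [0.548  0.0049 0.116 ] tab [ 0.4861 -0.1801  0.15  ] catch [ 0.536  -0.2043  0.129 ]
[[ 0.973  0.23  -0.   ]
 [ 0.23  -0.973  0.   ]
 [-0.    -0.    -1.   ]]
```

```bash
cat >> h.py <<'E'
X,Y,A,O=np.load("box.npy")
Rb=R.from_euler("z",A)
Rt=Rb*R.from_matrix(np.array([[0,1,0],[1,0,0],[0,0,-1]]))  # tool x=box y, tool y=box x, z down
def W(b): return Rb.apply(np.array(b)/1000)+[X,Y,0]
def inbox(p): return Rb.inv().apply(np.array(p)-[X,Y,0])*1000
def plan(b,n,s=None):
    s=s or st();w=s["ee_rot"];r0=R.from_quat([w[1],w[2],w[3],w[0]]);p=np.array(s["ee_pos"]);g=W(b)
    v=(r0.inv()*Rt).as_rotvec();dr=v/n;r=r0
    for i in range(n):
        print(np.round(np.r_[r.inv().apply((g-p)/n)*1000,dr],3).tolist()); r=r*R.from_rotvec(dr)
E
python3 - <<'E'
from h import *
plan((-72,95,200),14)
E
```

```text
1.0 [ 0.1263 -0.5353  0.2313] [-0.      0.9933  0.1157 -0.    ] [ 0.  -1.3  0.6] 0.08542807931123539
[35.537, -32.241, 2.234, -0.0, 0.0, -0.073]
[37.796, -29.562, 2.234, -0.0, 0.0, -0.073]
[39.852, -26.725, 2.234, -0.0, 0.0, -0.073]
[41.696, -23.745, 2.234, -0.0, 0.0, -0.073]
[43.318, -20.639, 2.234, -0.0, 0.0, -0.073]
[44.709, -17.422, 2.234, -0.0, 0.0, -0.073]
[45.861, -14.113, 2.234, -0.0, 0.0, -0.073]
[46.769, -10.729, 2.234, -0.0, 0.0, -0.073]
[47.427, -7.287, 2.234, -0.0, 0.0, -0.073]
[47.832, -3.806, 2.234, -0.0, 0.0, -0.073]
[47.982, -0.305, 2.234, -0.0, 0.0, -0.073]
[47.877, 3.197, 2.234, -0.0, 0.0, -0.073]
[47.516, 6.683, 2.234, -0.0, 0.0, -0.073]
[46.901, 10.133, 2.234, -0.0, 0.0, -0.073]
```

Emit:
drive_tool(targets=[[[35.5, -32.2, 2.2, 0, 0, -0.073], [37.8, -29.6, 2.2, 0, 0, -0.073], [39.9, -26.7, 2.2, 0, 0, -0.073], [41.7, -23.7, 2.2, 0, 0, -0.073], [43.3, -20.6, 2.2, 0, 0, -0.073]]], grip=0, force=40)

```text
clock: 1.62
ee_pos: [0.2629, -0.3364, 0.2203]
ee_rot: [0.0, 0.956, 0.295, 0.0]
ft_force: [1.2, -1.0, -0.6]
gripper_width: 0.0001
grasp_force: 0.0
```

Emit:
drive_tool(targets=[[[44.7, -17.4, 2.2, 0, 0, -0.073], [45.9, -14.1, 2.2, 0, 0, -0.073], [46.8, -10.7, 2.2, 0, 0, -0.073], [47.4, -7.3, 2.2, 0, 0, -0.073], [47.8, -3.8, 2.2, 0, 0, -0.073]]])

```text
clock: 2.25
ee_pos: [0.399, -0.1386, 0.2095]
ee_rot: [0.0, 0.886, 0.464, 0.0]
ft_force: [0.8, 0.2, -0.2]
gripper_width: 0.0
grasp_force: 0.0
```

Emit:
drive_tool(targets=[[[48, -0.3, 2.2, 0, 0, -0.073], [47.9, 3.2, 2.2, 0, 0, -0.073], [47.5, 6.7, 2.2, 0, 0, -0.073], [46.9, 10.1, 2.2, 0, 0, -0.073], [0, 0, 0, 0, 0, 0]]])

```text
clock: 2.88
ee_pos: [0.508, 0.0204, 0.1996]
ee_rot: [-0.0, 0.809, 0.588, -0.0]
ft_force: [-0.7, -0.6, 0.5]
gripper_width: 0.0001
grasp_force: 0.0
```

```bash
python3 - <<'E'
from h import *
s=st();print(inbox(s["ee_pos"]))
cv2.imwrite("pics/t1.png",bot.read_camera("top")[200:350,270:470].repeat(4,0).repeat(4,1))
cv2.imwrite("pics/s1.png",bot.read_camera("scene")[170:320,190:390].repeat(4,0).repeat(4,1))
plan((-72,95,96),3,s)
E
```

```text
2.875 [0.508  0.0204 0.1996] [-5.000e-04  8.086e-01  5.883e-01 -4.000e-04] [-0.7 -0.6  0.5] 0.0001239698036524423
[-71.51141095  97.3178575  199.59032575]
[-0.769, -0.125, 34.53, -0.0, 0.0, 0.001]
[-0.77, -0.138, 34.53, -0.0, 0.0, 0.001]
[-0.772, -0.15, 34.53, -0.0, 0.0, 0.001]
```

View pics/s1.png

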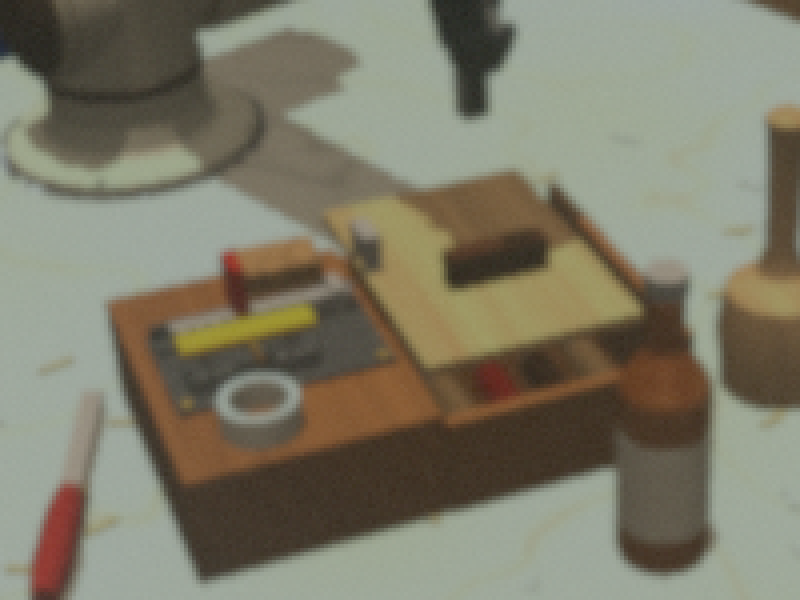

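The finger stands at crop (473,110), clear behind the cleat at (495,258). I'll go down, then push along tool y.

Emit:
drive_tool(targets=[[[-0.8, 0, 35, 0, 0, 0], [-0.8, 0, 35, 0, 0, 0], [-0.8, 0, 33, 0, 0, 0], [0, 0, 0, 0, 0, 0]]])

```text
clock: 3.48
ee_pos: [0.5045, 0.0147, 0.0958]
ee_rot: [-0.001, 0.81, 0.586, -0.002]
ft_force: [-0.3, 0.1, 0.7]
gripper_width: -0.0002
grasp_force: 0.0
```

Emit:
drive_tool(targets=[[[0, 12, 0, 0, 0, 0], [0, 12, 0, 0, 0, 0], [0, 12, 0, 0, 0, 0], [0, 12, 0, 0, 0, 0], [0, 12, 0, 0, 0, 0]]])

```text
clock: 4.1
ee_pos: [0.5642, -0.0031, 0.0975]
ee_rot: [-0.0, 0.81, 0.587, 0.0]
ft_force: [-2.3, 1.5, 2.8]
gripper_width: -0.0001
grasp_force: 1.6
```

Emit:
drive_tool(targets=[[[0, 4, 0, 0, 0, 0], [0, 3, 0, 0, 0, 0], [0, 2, 0, 0, 0, 0]]])

```text
clock: 4.47
ee_pos: [0.5718, -0.0056, 0.0973]
ee_rot: [-0.0, 0.81, 0.587, -0.0]
ft_force: [-2.6, 0.8, 0.3]
gripper_width: 0.0
grasp_force: 1.3
```

Emit:
drive_tool(targets=[[[0, 2, 0, 0, 0, 0], [0, 2, 0, 0, 0, 0], [0, 1, 0, 0, 0, 0]]])

```text
clock: 4.85
ee_pos: [0.5766, -0.0072, 0.0973]
ee_rot: [-0.0, 0.81, 0.587, -0.0]
ft_force: [-1.7, 3.0, -1.7]
gripper_width: -0.0001
grasp_force: 1.3
```

Emit:
drive_tool(targets=[[[0, 1, 0, 0, 0, 0], [0, 1, 0, 0, 0, 0], [0, 1, 0, 0, 0, 0]]])

```text
clock: 5.22
ee_pos: [0.5786, -0.0079, 0.0973]
ee_rot: [-0.001, 0.81, 0.587, -0.001]
ft_force: [-9.9, 4.2, 1.3]
gripper_width: 0.0002
grasp_force: 5.3
```

Emit:
drive_tool(targets=[[[0, 1, 0, 0, 0, 0], [0, 0, 0, 0, 0, 0]]])

```text
clock: 5.48
ee_pos: [0.5787, -0.008, 0.0973]
ee_rot: [-0.002, 0.81, 0.587, -0.001]
ft_force: [-12.0, 5.0, 3.1]
gripper_width: -0.0001
grasp_force: 6.6
```

The lid hit its stop (13 N, no further travel). I'll back off, go up, open to about 41 mm and look again.

Emit:
drive_tool(targets=[[[0, -12, 0, 0, 0, 0], [0, -5, -40, 0, 0, 0], [0, 0, -50, 0, 0, 0], [-45, 0, -15, 0, 0, 0], [-45, 0, 0, 0, 0, 0]]])

```text
clock: 6.1
ee_pos: [0.5369, -0.0897, 0.2049]
ee_rot: [0.002, 0.809, 0.587, 0.002]
ft_force: [0.6, -0.3, 0.2]
gripper_width: -0.0001
grasp_force: 0.0
```

Emit:
drive_tool(targets=[[[-60, 0, 0, 0, 0, 0], [-60, 0, 0, 0, 0, 0], [-25, 0, 0, 0, 0, 0], [0, 0, 0, 0, 0, 0]]], grip=48)

```text
clock: 6.6
ee_pos: [0.4906, -0.2282, 0.203]
ee_rot: [0.001, 0.811, 0.585, 0.0]
ft_force: [0.4, 0.6, 0.0]
gripper_width: 0.041
grasp_force: 0.0
```

```bash
python3 - <<'E'
from h import *
print("stop at",inbox([.5787,-.008,.0973]))
s=st();print(inbox(s["ee_pos"]))
for n in("top","scene"): cv2.imwrite(f"pics/{n}2.png",bot.read_camera(n))
for t in("lid_cleat","tab_top","catch_top"):
    u={}
    for n in("scene","top"):
        d=bot.pinpoint(n,t)
        if d: u[n]=np.array(d[0]["uv"]);print(t,n,u[n],round(d[0]["conf"],2))
        d=bot.regions_of(n,t)
        if d: 
            m=cv2.moments(d[0]["mask"].astype("uint8"));print("  mask c",m["m10"]/m["m00"],m["m01"]/m["m00"],d[0]["box"])
    if len(u)==2: p,e=tri(list(u.items()));print(p,e,inbox(p))
for n,(a,b) in {"scene":(190,170),"top":(270,200)}.items():
    cv2.imwrite(f"pics/{n}2c.png",cv2.resize(cv2.imread(f"pics/{n}2.png")[b:b+150,a:a+200],None,fx=4,fy=4,interpolation=cv2.INTER_CUBIC))
E
```

```text
stop at [ 4.48607773 92.33665411 97.3       ]
6.6 [ 0.4906 -0.2282  0.203 ] [9.000e-04 8.108e-01 5.854e-01 2.000e-04] [0.4 0.6 0. ] 0.04098086636488188
[ -10.734638   -144.35532935  202.96588746]
lid_cleat scene [322.2 238.9] 0.83
  mask c 315.11361926260344 246.7671181339353 [280.4, 219.4, 350.8, 276.5]
lid_cleat top [328.5 250.7] 0.98
  mask c 328.90010281014395 263.6869431117204 [283.3, 209.8, 373.8, 316.1]
[ 0.59986164 -0.00736422  0.11362604] 0.13048228167770048 [ 24.39983359  99.52424997 113.6260351 ]
  mask c 254.91011235955057 244.43258426966293 [233.1, 236.0, 274.1, 251.1]
tab_top top [397.6 295.5] 0.83
  mask c 393.2347266881029 294.30546623794214 [364.3, 283.7, 416.9, 305.3]
catch_top scene [253.2 252.9] 0.82
  mask c 250.75862068965517 253.06896551724137 [237.4, 245.7, 267.4, 265.6]
catch_top top [405.6 275.8] 0.82
  mask c 403.8205980066445 274.86046511627904 [386.2, 265.9, 421.0, 286.5]
[ 0.53431678 -0.20114454  0.1214754 ] 0.5967412172117861 [  22.39229346 -105.03115317  121.47540226]
```

View pics/scene2c.png

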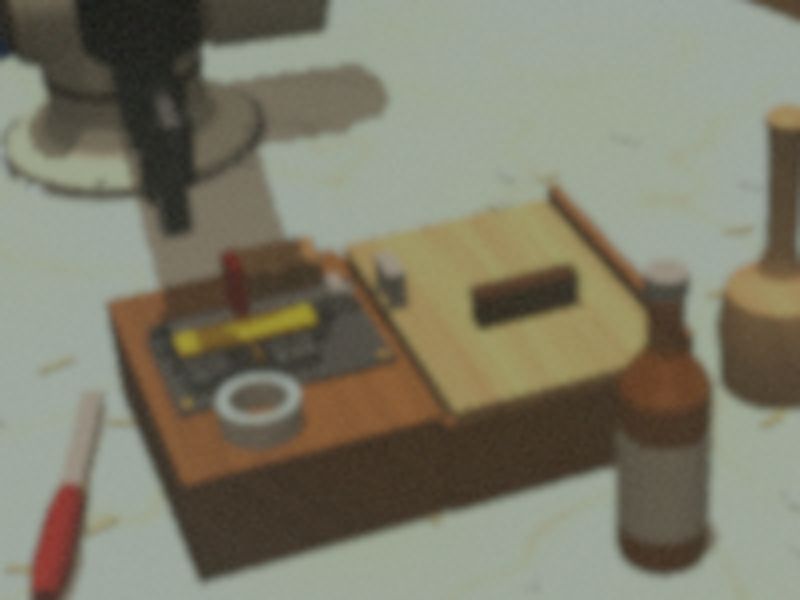

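View pics/top2c.png

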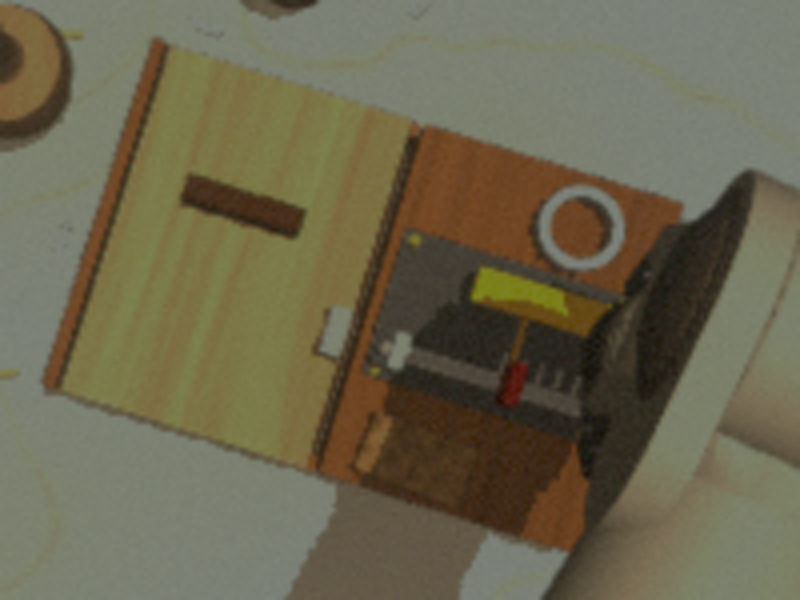

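The lid is flush and shut, with the cleat at top crop (243,205). The deck edges suggest a yaw nearer -16.5°, so I refit with colour segmentation of the pad from the first, unshadowed pictures.

```bash
python3 - <<'E'
from h import *
from scipy.optimize import minimize
def seg(f,ch):
    i=cv2.imread(f);h=cv2.cvtColor(i,cv2.COLOR_BGR2HSV)
    m=cv2.inRange(h,(22,150,60),(36,255,255)) if ch=="y" else cv2.inRange(h,(0,130,60),(7,255,255))|cv2.inRange(h,(172,130,60),(180,255,255))
    if ch=="d": m=cv2.inRange(h,(0,60,0),(14,255,75))
    n,l,s,c=cv2.connectedComponentsWithStats(m)
    return [(s[k].tolist(),c[k],l==k) for k in range(1,n) if s[k][4]>25]
for n in("top","scene"):
    for q in "yr":
        for s,c,m in seg(f"pics/{n}0.png",q):
            if s[0]<200 or s[0]>450: continue
            print(n,q,s,c.round(1),[pix(n,v,.129).round(4).tolist() for v in cv2.boxPoints(cv2.minAreaRect(np.argwhere(m)[:,::-1].astype(np.float32)))] if q=="y" and n=="top" else "")
T=lambda u,v:(270+u/4-.4,200+v/4-.4); S=lambda u,v:(190+u/4-.4,170+v/4-.4)
top=[(T(683,204),(120,-182,86)),(T(583,552),(-120,-182,86)),(T(425,127),(120,0,86)),(T(319,472),(-120,0,86))]
print("top corners",[pix("top",u,.086).round(4).tolist() for u,_ in top])
sc=[(S(108,303),0),(S(187,487),0),(S(443,420),0)]
print("scene corners",[pix("scene",u,.086).round(4).tolist() for u,_ in sc])
print("cleat",pix("top",(328.5,250.7),.116),pix("scene",(322.2,238.9),.116))
print("tab",pix("top",(399.4,295.4),.15),pix("top",(397.6,295.5),.15),pix("scene",(249.4,234.3),.15))
print("tip shown? TCP now:",proj("scene",bot.get_state()["ee_pos"]),proj("scene",[0.4906-.0,-.2282,.203]))
E
```

```text
top y [387, 266, 39, 20, 364] [406.4 275.8] [[0.5323, -0.1523, 0.129], [0.559, -0.1597, 0.129], [0.5342, -0.2523, 0.129], [0.5077, -0.2447, 0.129]]
top r [340, 230, 11, 13, 96] [344.7 235.9] 
top r [444, 268, 27, 34, 325] [456.8 284.2] 
top r [395, 291, 7, 11, 49] [398.1 295.9] 
scene y [370, 150, 37, 18, 169] [386.1 157.8] 
scene y [234, 247, 35, 12, 167] [251.1 252. ] 
scene r [246, 234, 5, 12, 27] [248.  238.3] 
scene r [309, 261, 10, 8, 56] [313.3 264.8] 
top corners [[0.6007, -0.2998, 0.086], [0.3765, -0.2284, 0.086], [0.6532, -0.1325, 0.086], [0.4281, -0.0597, 0.086]]
scene corners [[0.38, -0.2303, 0.086], [0.6069, -0.303, 0.086], [0.6615, -0.1387, 0.086]]
cleat [ 0.59980582 -0.00712786  0.116     ] [ 0.6025782  -0.01012891  0.116     ]
tab [ 0.48376762 -0.1815228   0.15      ] [ 0.48354592 -0.17708655  0.15      ] [ 0.48768912 -0.17729624  0.15      ]
tip shown? TCP now: [[232.33774629 224.52936261]] [[231.62581306 224.50917416]]
```

```bash
python3 - <<'E'
import numpy as np
np.save("box.npy",[.5442,-.0945,np.radians(-17.7),0])
E
python3 - <<'E'
from h import *
print(proj("scene",W((22,-60,129))))
plan((-2.5,-127,134),3)
E
```

```text
[[267.94026076 246.5880786 ]]
7.3 [ 0.4911 -0.2264  0.2025] [-0.      0.8098  0.5867 -0.    ] [-0.3 -0.2  0.5] 0.04119632579665504
[4.957, 2.606, 22.82, -0.0, -0.0, -0.003]
[4.95, 2.619, 22.82, -0.0, -0.0, -0.003]
[4.943, 2.632, 22.82, -0.0, -0.0, -0.003]
```

Emit:
drive_tool(targets=[[[5, 2.6, 23, 0, 0, -0.003], [5, 2.6, 23, 0, 0, -0.003], [5, 2.6, 22.5, 0, 0, -0.003], [0, 0, 0, 0, 0, 0]]])

```text
clock: 7.8
ee_pos: [0.5024, -0.2141, 0.1324]
ee_rot: [-0.001, 0.807, 0.59, -0.001]
ft_force: [0.1, 0.4, 1.1]
gripper_width: 0.0413
grasp_force: 0.0
```

Emit:
drive_tool(targets=[[[0, 0, 3, 0, 0, 0], [0, 0, 3, 0, 0, 0], [0, 0, 0, 0, 0, 0]]])

```text
clock: 8.18
ee_pos: [0.5032, -0.2148, 0.1283]
ee_rot: [0.0, 0.807, 0.59, 0.0]
ft_force: [0.1, -1.0, -0.2]
gripper_width: 0.0414
grasp_force: 0.0
```

Emit:
drive_tool(targets=[[[0, 0, 2, 0, 0, 0], [0, 0, 2, 0, 0, 0], [0, 0, 0, 0, 0, 0]]])

```text
clock: 8.55
ee_pos: [0.5033, -0.2149, 0.1243]
ee_rot: [0.0, 0.807, 0.59, 0.0]
ft_force: [-0.0, -1.8, 3.6]
gripper_width: 0.041
grasp_force: 1.8
```

Emit:
drive_tool(targets=[[[0, 0, 2, 0, 0, 0], [0, 0, 2, 0, 0, 0], [0, 0, 0, 0, 0, 0]]])

```text
clock: 8.93
ee_pos: [0.5033, -0.2148, 0.1201]
ee_rot: [0.0, 0.807, 0.59, 0.0]
ft_force: [-0.8, -1.2, 4.4]
gripper_width: 0.041
grasp_force: 2.7
```

Emit:
drive_tool(targets=[[[0, 0, 2, 0, 0, 0], [0, 0, 2, 0, 0, 0], [0, 0, 0, 0, 0, 0]]])

```text
clock: 9.3
ee_pos: [0.5033, -0.2148, 0.1163]
ee_rot: [0.0, 0.807, 0.59, 0.0]
ft_force: [-0.5, -1.2, 7.6]
gripper_width: 0.0409
grasp_force: 3.4
```

Emit:
drive_tool(targets=[[[0, 0, 1, 0, 0, 0], [0, 0, 0, 0, 0, 0]]])

```text
clock: 9.55
ee_pos: [0.5033, -0.2148, 0.1154]
ee_rot: [0.0, 0.807, 0.59, 0.0]
ft_force: [-0.9, -2.0, 7.6]
gripper_width: 0.0408
grasp_force: 3.6
```

```bash
python3 - <<'E'
from h import *
s=st();print(inbox(s["ee_pos"]),np.round(s["moment"],2))
i=np.hstack([bot.read_camera("scene")[190:290,210:310],bot.read_camera("top")[230:330,340:440]])
cv2.imwrite("pics/c3.png",cv2.resize(i,None,fx=4,fy=4,interpolation=cv2.INTER_CUBIC))
E
```

```text
9.55 [ 0.5033 -0.2148  0.1154] [4.000e-04 8.072e-01 5.902e-01 2.000e-04] [-0.9 -2.   7.6] 0.04082089734665021
[  -2.33792818 -127.04438241  115.44132683] [-0.3  -0.04  0.01]
```

View pics/c3.png

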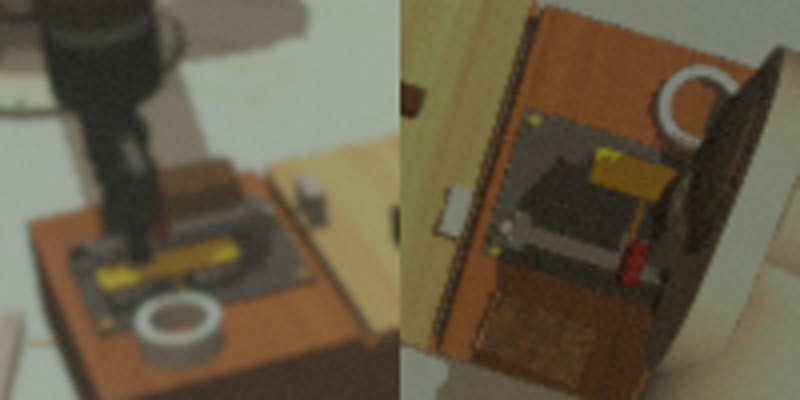

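The fingertip stands on the pad, left part at crop (145,262), and the other one is behind the red tab. I'll press 1-2 mm more, then push.

Emit:
drive_tool(targets=[[[0, 0, 1, 0, 0, 0], [0, 0, 0, 0, 0, 0]]])

```text
clock: 9.9
ee_pos: [0.5034, -0.2149, 0.1152]
ee_rot: [0.001, 0.807, 0.59, 0.0]
ft_force: [-2.4, -0.8, 11.3]
gripper_width: 0.0411
grasp_force: 5.7
```

Emit:
drive_tool(targets=[[[0, 0, 0.7, 0, 0, 0], [0, 0, 0, 0, 0, 0]]])

```text
clock: 10.15
ee_pos: [0.5035, -0.2149, 0.115]
ee_rot: [0.001, 0.807, 0.59, 0.001]
ft_force: [-3.3, -0.0, 15.7]
gripper_width: 0.0408
grasp_force: 7.7
```

Emit:
drive_tool(targets=[[[4, 0, 0, 0, 0, 0], [4, 0, 0, 0, 0, 0], [4, 0, 0, 0, 0, 0], [4, 0, 0, 0, 0, 0], [0, 0, 0, 0, 0, 0]]])

```text
clock: 10.78
ee_pos: [0.5085, -0.2014, 0.1152]
ee_rot: [0.003, 0.808, 0.59, -0.0]
ft_force: [-2.6, -8.9, 13.6]
gripper_width: 0.041
grasp_force: 7.3
```

Emit:
drive_tool(targets=[[[5, 0, 0, 0, 0, 0], [5, 0, 0, 0, 0, 0], [5, 0, 0, 0, 0, 0], [5, 0, 0, 0, 0, 0], [0, 0, 0, 0, 0, 0]]])

```text
clock: 11.4
ee_pos: [0.5147, -0.1821, 0.1151]
ee_rot: [0.002, 0.808, 0.59, -0.0]
ft_force: [-2.2, -8.9, 13.2]
gripper_width: 0.0409
grasp_force: 6.8
```

Emit:
drive_tool(targets=[[[3, 0, 0, 0, 0, 0], [3, 0, 0, 0, 0, 0], [2, 0, 0, 0, 0, 0], [0, 0, 0, 0, 0, 0]]])

```text
clock: 11.9
ee_pos: [0.5171, -0.1746, 0.1151]
ee_rot: [0.002, 0.808, 0.59, -0.0]
ft_force: [-2.3, -9.2, 12.6]
gripper_width: 0.0409
grasp_force: 6.7
```

```bash
python3 - <<'E'
from h import *
s=st();print(inbox(s["ee_pos"]),np.round(s["moment"],2))
E
```

```text
11.9 [ 0.5171 -0.1746  0.1151] [ 2.500e-03  8.076e-01  5.897e-01 -3.000e-04] [-2.3 -9.2 12.6] 0.04094881438606759
[ -1.47521864 -84.54003179 115.07783038] [-1.99  0.25 -0.14]
```

Still sliding freely. I go on in small steps until the force jumps.

Emit:
drive_tool(targets=[[[1, 0, 0, 0, 0, 0], [1, 0, 0, 0, 0, 0], [1, 0, 0, 0, 0, 0], [0, 0, 0, 0, 0, 0]]])

```text
clock: 12.4
ee_pos: [0.5179, -0.1719, 0.115]
ee_rot: [0.003, 0.808, 0.59, -0.0]
ft_force: [-2.4, -10.5, 12.0]
gripper_width: 0.0409
grasp_force: 6.7
```

Emit:
drive_tool(targets=[[[1, 0, 0, 0, 0, 0], [1, 0, 0, 0, 0, 0], [0, 0, 0, 0, 0, 0]]])

```text
clock: 12.78
ee_pos: [0.5184, -0.1705, 0.1151]
ee_rot: [0.003, 0.808, 0.59, -0.001]
ft_force: [-3.7, -13.7, 13.6]
gripper_width: 0.0408
grasp_force: 9.5
```

Emit:
drive_tool(targets=[[[1, 0, 0, 0, 0, 0], [0, 0, 0, 0, 0, 0]]])

```text
clock: 13.02
ee_pos: [0.5184, -0.1704, 0.1151]
ee_rot: [0.003, 0.808, 0.589, -0.002]
ft_force: [-5.8, -18.7, 13.7]
gripper_width: 0.0411
grasp_force: 11.4
```

Emit:
drive_tool(targets=[[[1, 0, 0, 0, 0, 0], [0, 0, 0, 0, 0, 0]]])

```text
clock: 13.28
ee_pos: [0.5184, -0.1704, 0.1151]
ee_rot: [0.004, 0.808, 0.589, -0.002]
ft_force: [-6.0, -24.1, 13.7]
gripper_width: 0.0408
grasp_force: 14.3
```

The bolt is at its hard stop. I'll ease off the tab, then let the catch up.

Emit:
drive_tool(targets=[[[-3, 0, 0, 0, 0, 0], [-3, 0, 0, 0, 0, 0], [0, 0, -8, 0, 0, 0], [0, 0, -12, 0, 0, 0], [0, 0, -40, 0, 0, 0]]])

```text
clock: 13.9
ee_pos: [0.5153, -0.1713, 0.1716]
ee_rot: [-0.002, 0.807, 0.59, -0.002]
ft_force: [0.6, -0.3, 1.0]
gripper_width: 0.041
grasp_force: 0.0
```

Emit:
drive_tool(targets=[[[-50, 0, -50, 0, 0, 0], [-50, -40, 0, 0, 0, 0], [-30, -50, 0, 0, 0, 0], [-30, -50, 0, 0, 0, 0], [0, 0, 0, 0, 0, 0]]])

```text
clock: 14.52
ee_pos: [0.3349, -0.2758, 0.2179]
ee_rot: [-0.0, 0.808, 0.589, -0.0]
ft_force: [0.9, -0.6, 0.7]
gripper_width: 0.0414
grasp_force: 0.0
```

```bash
python3 - <<'E'
from h import *
s=st()
a=bot.read_camera("scene");b=bot.read_camera("top")
i=np.hstack([a[190:290,210:310],b[230:330,340:440]])
cv2.imwrite("pics/c4.png",cv2.resize(i,None,fx=4,fy=4,interpolation=cv2.INTER_CUBIC))
for t in("tab_top","catch_top","lid_cleat"):
    u={}
    for n in("scene","top"):
        d=bot.pinpoint(n,t)
        if d:u[n]=np.array(d[0]["uv"])
    print(t,u,inbox(tri(list(u.items()))[0]) if len(u)==2 else "")
for k in(0,36): print(k,[proj(n,W((-30,-100+k,150))) for n in("scene","top")])
print("catch far end up/down",[proj("scene",W((25,-107,z))) for z in(129,117)])
E
```

```text
14.525 [ 0.3349 -0.2758  0.2179] [-1.000e-04  8.083e-01  5.888e-01 -3.000e-04] [ 0.9 -0.6  0.7] 0.04142270881692685
tab_top {'scene': array([355.5, 306.8]), 'top': array([383.2, 290.4])} [  29.14416537   45.87348615 -134.01035014]
catch_top {'scene': array([253.1, 250.8])} 
lid_cleat {'scene': array([325.1, 239.5]), 'top': array([416.3, 256.6])} [ 96.90522939 -27.21136308 178.88816835]
0 [array([[247.89647977, 234.39134555]]), array([[399.02903889, 294.81295278]])]
36 [array([[260.35699859, 231.51380404]]), array([[385.01644209, 290.45110284]])]
catch far end up/down [array([[251.64689715, 251.1751106 ]]), array([[252.12727744, 254.85305113]])]
```

View pics/c4.png

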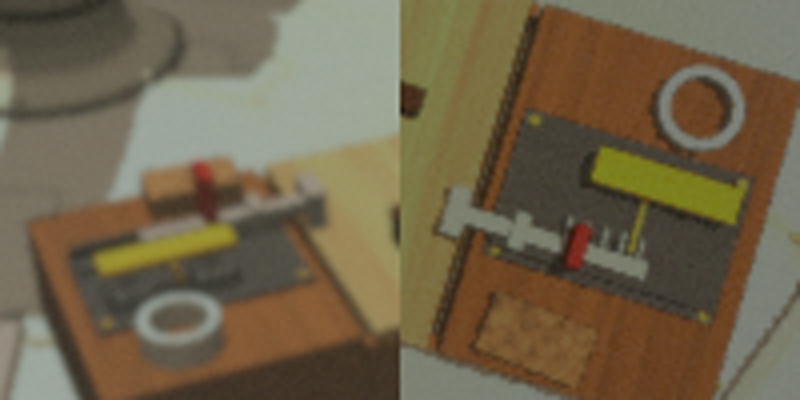

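The picture shows the bolt through the staple at top crop (460,210). The tab is at full-image (383,290), against (385,290) predicted for fully home. The catch is up: row 250.8 measured, 251.2 predicted for up. Nothing else has moved.

```bash
python3 -c "
from bench import bot
print(bot.finish_job())"
```

```text
the job is handed in; nothing more can be done
None
```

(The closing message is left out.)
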